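Load the next culture dish into the colony counter

ROBOT

A 6-joint arm with a two-finger parallel gripper is mounted at the origin on the work surface; the furniture and walls round the work are solid. World frame = base frame: x ahead of the robot, y to its left, z up, the work surface at z = 0. Lengths are in mm, angles in rad, forces in N, time in s.
With the tool pointing down it reaches from about 400 to 925 mm from the base axis. Payload 3.4 kg.
Tool frame: the origin (TCP) lies midway between the tips of the shut fingers; the grasp point (between the pads) lies 19 mm behind it; z points along the fingers, y is the line along which they close (so a half turn about z gives the same grasp; the last joint's range is limited). The gripper opens to 85 mm and grips with 20 to 120 N. Pads are 22 mm wide; open, the fingers measure 114 mm over their backs; the gripper's body (76 mm by 85 mm) begins 54 mm behind the grasp point. The pads swing forward as they close: fully open they stand 13 mm farther back than shut.
Start: joints at [-0.073, 0.307, 1.506, -0, 1.328, -0.073], TCP at [575.005, -0.025, 231.305] pointing down, gripper open.
Joint ranges: [-3.12, 3.12], [-1.05, 2.28], [0.14, 2.33], [-1.42, 4.57], [0.1, 2.73], [-2.68, 2.68]. Speed limits (rad/s): [2.57, 2.57, 3.14, 3.14, 3.14, 3.14].

INTERFACE

Orientations are given as a 3x3 rotation matrix whose columns are the frame's x, y, z axes.
In Python, from cell import arm gives the robot as it stands. The module is installed in compiled form; this text tells all that it offers.
- The arm moves only by the tool move_arm, never from a script. Its argument "commands" is a list of rows, each a list of 3 entries, a list of its own where there are three numbers: the shift along the world's x, y, z in mm, then the turn, a rotation vector about the world's x, y, z in degrees, then the opening, from 0 (shut) to 1 (fully open). A call has 1 to 20 rows; each row shifts and turns the commanded pose from where the row before left it; what a row does not reach is not made up. A row lasts 1/10 s, in which the tool goes at most 50 mm and 8.59 degrees, less where a joint would pass 70% of its speed; a pose out of reach is approached as far as the arm can. A call with a gripper value outside its range is refused whole. The fingers move at their own pace and stop on an object; "grip_force" is the grip in N (left out, the last holds). Time passes only in rows, so rows that do not move let the fingers close. It gives the time, the measured TCP pose, the force, the opening and the grip force at its end, in the units of the state.
- arm.sense(): the state, without advancing time (a new reading comes with each control period).
- arm.capture(name): name is "scene" or "side" or "wrist"; returns (picture, depth): 480x640x3 uint8, blue, green, red; 480x640 float32, mm along the optical axis (not along the pixel's ray), 0 where there is no reading.
- arm.camera_params(name): a dict with "camera_matrix" (3x3 intrinsics, pixels), "k1" (the pictures are not rectified: a ray, as slopes to the right and down, at radius r is drawn at 1 + k1 r^2 times it, then the intrinsics apply), "position" and "attitude" of the camera in the world; the wrist camera has in their place "mount" (4x4, takes a point from camera to tool coordinates, whose origin is the TCP and whose axes are the flange's). Camera axes: x right, y down, z forward; pixel columns grow to the right and rows downward; lengths in mm; the calibration is good to about 2 mm. A picture is of the moment at which its call begins: read the wrist's pose just before it. camera_params takes no time and is no camera call.
- arm.job_done(): hands the job in; it is judged then, once.
The state is a dict: "t": time; "qpos": joint angles; "joint_velocities": joint speeds; "joint_torque": joint torques, N m; "tool_pos": TCP position; "eef_rot": TCP orientation; "force": force on the tool from outside, world axes, zero at the start; "wrist_torque": the same for the moment, N m; "grip_width": finger opening in mm; "finger_force": force on a finger pad.
Only numpy, scipy, OpenCV 4.12 (cv2) and the standard library are available. Lean on these libraries where they do the work, as an engineer would, in place of code of your own. Each camera call takes 0.05 s, during which the arm holds its last target. There are 200 camera calls.

TASK

The next dish to be counted sits in the grey carrier, hemmed in between the specimen jar and the dropper bottle: first stand both of those upright in the wooden side tray, then take the dish out of the carrier and lay it flat on the colony counter's round plate, inside the rim; the dish that lies there already has been counted and must go into the steel discard tray to make room. Finish by standing the jar and the bottle back in their own bays of the carrier. Keep everything upright, set things down rather than dropping them, and leave the tube rack and the timer where they are.

Things in the scene. Friction and masses are not known exactly. Their poses are not given: they have to be found in the camera images.
- jar: Tall clear specimen jar with a screw lid, loose, 0.11 to 0.22 kg: round body 73 mm across and 123 mm high, lid 63 mm across from 105 to 123 mm above the base. Grasp the lid from above. Origin: centre of its underside, z up. It starts in the carrier's large bay.
- bottle: Small brown dropper bottle, loose, 0.03 to 0.05 kg: round body 38 mm across up to 58 mm above the base, then a nozzle 23 mm across up to 85 mm. Grasp the body 40 to 55 mm above the base. Origin: centre of its underside, z up. It starts in the carrier's small bay.
- fresh_dish: Round covered petri dish, the next one to be counted, loose, 0.022 kg: 65 mm across at the rim (from 4 to 14 mm above its underside), 60 mm at the foot, 14 mm high. Origin: centre of its underside, z up. It starts on the perch in the middle of the carrier, between jar and bottle.
- counted_dish: Round covered petri dish of the same shape and size as fresh_dish (65 mm across, 14 mm high, 0.022 kg), loose; the one that lies on the colony counter at the start. Origin: centre of its underside, z up.
- carrier: Open grey plastic carrier, fixed, 96 (x) x 212 (y) x 34 mm high, walls 4 mm. Origin: centre of underside. All at x = 0: jar bay 90 mm long, centre y +57 mm; round dish perch, 60 mm across, y -18 mm, top 18 mm above the bench; bottle bay 54 mm long, y -75 mm. Bays 88 mm wide, floor 4 mm above the bench. A dish on the perch lies below the wall tops: grasp it along y only, fingers in the emptied bays.
- counter: Colony counter, fixed: low white box 42 mm high, 150 mm wide (y), from 87 mm in front (-x, sloping panel with display and keys) to 55 mm behind its origin. Origin: on the bench under the centre of the round white plate, z up. The plate is 80 mm across, 42 mm above the bench, with a steel rim round it (80 mm inside, 88 mm outside, 4 mm high); a dish (65 mm) lies inside the rim.
- side_tray: Empty shallow wooden tray, fixed, 120 x 212 mm, 15 mm high, walls and floor 5 mm thick, long side along its y axis. Origin: centre of its underside, z up; inside 110 x 202 mm, floor 5 mm above the bench. Room for jar and bottle side by side along y, for example at y = +45 and y = -60 mm.
- discard_tray: Empty small steel tray, fixed, 116 x 156 mm (123 x 163 mm over its rim), 20 mm high, walls and floor 3 mm thick, long side along its y axis. Origin: centre of its underside, z up; inside 110 x 150 mm, floor 3 mm above the bench.
- tube_rack: Bystander, to be left alone: small wooden block with three stoppered test tubes, 36 x 95 mm, 95 mm high, loose. Origin: centre of its underside.
- timer: Bystander, to be left alone: bench timer with a dial, 51 x 67 mm, 66 mm high, loose. Origin: centre of its underside.
Mind the look-alikes: they are no part of the job. Leave any turquoise look-alike of the bottle alone. What is shaped like the counted_dish but turquoise is not meant.

How it is judged (in metres and radians):
On the way, in this order (a step that is already met when the one before it is completed fails the run):
1. the jar and the bottle both stand upright on the floor of the side tray, the fresh dish still on its perch (moved less than 20 mm) (x of jar in the frame of side_tray between -0.024 and 0.024 m and y of jar in the frame of side_tray between -0.07 and 0.07 m and z of jar in the frame of side_tray between 0.002 and 0.009 m and angle between each of jar, bottle's own z axis and vertical below 0.1 rad and linear speed of each of jar, bottle below 0.03 m/s and x of bottle in the frame of side_tray between -0.041 and 0.041 m and y of bottle in the frame of side_tray between -0.087 and 0.087 m and z of bottle in the frame of side_tray between 0.002 and 0.009 m and distance of fresh_dish from where it was at the start of the episode below 0.02 m), for 0.2 s.
2. the fresh dish lies flat on the counter's plate inside the rim, within 10 mm of its centre (horizontal distance between fresh_dish and counter below 0.01 m and z of fresh_dish in the frame of counter between 0.039 and 0.0455 m and angle between fresh_dish's own z axis and vertical below 0.06 rad and linear speed of fresh_dish below 0.03 m/s), for 0.2 s.
At the end, for the whole second after the job is handed in: Fresh dish flat on the counter plate inside the rim (centre within 10 mm); counted dish flat on the discard tray floor; jar upright on its bay floor (within 12 mm of the bay centre each way), bottle likewise (15 mm along, 28 mm across); tube rack and timer within 20 mm of their start; all at rest (all of step 2 and x of counted_dish in the frame of discard_tray between -0.028 and 0.028 m and y of counted_dish in the frame of discard_tray between -0.048 and 0.048 m and z of counted_dish in the frame of discard_tray between 0 and 0.007 m and angle between counted_dish's own z axis and vertical below 0.08 rad and linear speed of each of counted_dish, jar, bottle below 0.03 m/s and x of jar in the frame of carrier between -0.012 and 0.012 m and y of jar in the frame of carrier between 0.045 and 0.069 m and z of jar in the frame of carrier between 0.001 and 0.008 m and angle between each of jar, bottle's own z axis and vertical below 0.1 rad and x of bottle in the frame of carrier between -0.028 and 0.028 m and y of bottle in the frame of carrier between -0.09 and -0.06 m and z of bottle in the frame of carrier between 0.001 and 0.008 m and distance of each of tube_rack, timer from where it was at the start of the episode below 0.02 m); the robot touches nothing.
It fails at once if the jar, the bottle or a dish is tipped by more than 0.6 rad (angle between any of jar, bottle, fresh_dish, counted_dish's own z axis and vertical above 0.6 rad).
It fails at once if something is let fall: the jar, the bottle or a dish is in free air, touched by nothing, well above (about 3 cm or more) any place where it is set down ((height (world z) of jar above 0.04 m and contact force between jar and anything else below 0.001 N) or (height (world z) of bottle above 0.04 m and contact force between bottle and anything else below 0.001 N) or (height (world z) of fresh_dish above 0.075 m and contact force between fresh_dish and anything else below 0.001 N) or (height (world z) of counted_dish above 0.075 m and contact force between counted_dish and anything else below 0.001 N)).
It fails at once if tube rack or timer is knocked over or shifted by more than 30 mm (distance of any of tube_rack, timer from where it was at the start of the episode above 0.03 m or angle between any of tube_rack, timer's own z axis and vertical above 0.3 rad).
It also fails if it takes over 128 s, if anything falls off the work surface, if the arm or the gripper's body presses on something with over 40 N, if the wrist force passes 120 N, or if a joint passes its speed limit or range.

## Working session

There is one attempt and no reset: what is moved stays moved. The work goes in short steps, Python scripts to look and compute and a tool call to move; the robot and the scene stay as the last step left them, time stands still between calls to the robot, and variables do not carry over. Pictures are saved under pics/ and viewed, at most 14 in all, crops included, and the job is handed in when it is done.

Besides the shell and the picture viewer there is one more tool, called as name(argument=value, ...) on one line, values as JSON. move_arm: Moves the arm, as the interface text tells. Its arguments: {"type":"object","properties":{"commands":{"type":"array","items":{"type":"array"}},"grip_force":{"type":"number"}},"required":["commands"]}

```bash
mkdir -p pics; cat > h.py <<'E'
import numpy as np, cv2
from cell import arm
def pose(name):
    p=arm.camera_params(name)
    K=np.array(p["camera_matrix"]);k1=p["k1"]
    if "mount" in p:
        s=arm.sense();T=np.eye(4);T[:3,:3]=np.array(s["eef_rot"]);T[:3,3]=s["tool_pos"]
        M=T@np.array(p["mount"]);return K,k1,M[:3,:3],M[:3,3]
    return K,k1,np.array(p["attitude"]),np.array(p["position"])
def ray(P,u,v):
    K,k1,R,t=P
    d=np.array([(u-K[0,2])/K[0,0],(v-K[1,2])/K[1,1]]);s=d.copy()
    for _ in range(20): s=d/(1+k1*(s@s))
    return np.array([s[0],s[1],1.0])
def at_z(P,u,v,z):
    r=P[2]@ray(P,u,v);return P[3]+r*(z-P[3][2])/r[2]
def at_depth(P,u,v,D):
    return P[3]+P[2]@(ray(P,u,v)*D[int(v),int(u)])
def proj(P,X):
    K,k1,R,t=P
    c=R.T@(np.array(X,float)-t);s=c[:2]/c[2];s=s*(1+k1*(s@s))
    return np.array([K[0,0]*s[0]+K[0,2],K[1,1]*s[1]+K[1,2]])
def snap(name,tag):
    P=pose(name);im,D=arm.capture(name)
    cv2.imwrite(f"pics/{tag}.png",im);np.savez(f"{tag}.npz",D=D,K=P[0],k1=P[1],R=P[2],t=P[3],im=im)
    return P,im,D
def load(tag):
    z=np.load(f"{tag}.npz");return (z["K"],float(z["k1"]),z["R"],z["t"]),z["im"],z["D"]
E
python3 - <<'E'
from h import *
for n in ["scene","side","wrist"]:
    P,im,D=snap(n,n+"0"); print(n,P[3],P[2].round(3).tolist(),P[0][0,0],P[1])
s=arm.sense();print(s)
E
```

```text
scene [ 35.94044396 671.62620595 770.77663574] [[-0.768, -0.436, 0.469], [-0.64, 0.516, -0.569], [0.006, -0.738, -0.675]] 466.84243774134774 -0.012872278449820376
side [ 380.49537289 1021.99625575  464.95926947] [[-0.985, -0.071, 0.155], [-0.171, 0.399, -0.901], [0.002, -0.914, -0.405]] 449.7564218736784 0.005595846642540732
wrist [574.88675034  73.4738425  374.84167187] [[1.0, -0.001, -0.001], [-0.001, -0.957, -0.29], [-0.001, 0.29, -0.957]] 398.27835715196716 -0.08395077260613087
{'t': 0.15, 'qpos': array([-7.35397999e-02,  3.07424521e-01,  1.50741942e+00,  4.01577789e-05,
        1.32837442e+00, -7.35191761e-02]), 'joint_velocities': array([-0.00027686, -0.00108952, -0.00413562,  0.00285604, -0.00056059,
       -0.00176243]), 'joint_torque': array([ 7.71606137e-04, -4.57977819e+01, -2.52218986e+01, -9.54763436e-05,
        8.49722768e-03, -4.89260890e-05]), 'tool_pos': array([5.74452829e+02, 7.41197980e-03, 2.30561860e+02]), 'eef_rot': array([[ 3.04236694e-05,  9.99998690e-01, -1.61844423e-03],
       [ 9.99999987e-01, -3.01674695e-05,  1.58324281e-04],
       [ 1.58275250e-04, -1.61844902e-03, -9.99998678e-01]]), 'force': array([ 0.05145592, -1.15083342, -0.75373127]), 'wrist_torque': array([ 0.00539486,  0.00494638, -0.06522988]), 'finger_force': 0.0, 'grip_width': 85.50439913556502}
```

View pics/scene0.png

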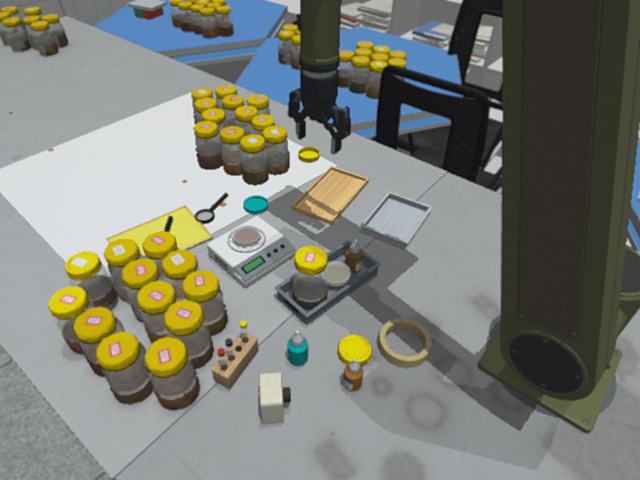

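View pics/side0.png

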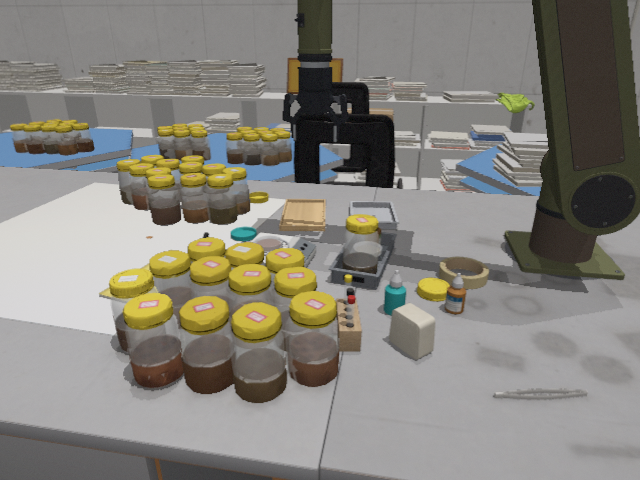

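The scene picture shows the carrier around (328,280) with the jar lid at (311,260), the fresh dish at (336,272) and the bottle at (354,255). The counter is at (250,248) with the counted dish at (246,237), the side tray at (331,195), the discard tray at (397,218), the rack at (235,360) and the timer at (272,397).

Look-alikes:
- **Jar:** the crowd jars, around (140,310) and (235,130).
- **Bottle:** the turquoise one at (297,348) and the orange-brown one at (353,375).
- **Dish:** the turquoise one at (256,205).
- **Lids:** the loose yellow ones at (354,348) and (309,154).

By the description I choose the jar and bottle standing in the carrier.

```bash
python3 - <<'E'
from h import *
P,im,D=load("scene0")
c=im[160:330,190:440];cv2.imwrite("pics/crop0.png",cv2.resize(c,None,fx=3.2,fy=3.2,interpolation=cv2.INTER_CUBIC)[:600,:800])
for n,u,v,z in [("jar lid",311,258,123),("bottle",354,246,85),("fresh",336,272,32),("counted",246,237,56),("sidetray",331,195,10),("discard",397,218,10),("rack",235,360,50),("timer",272,397,60),("tealbottle",297,340,70),("tealdish",256,204,14),("brown2",353,370,70)]:
    print(n,at_z(P,u,v,z).round(),at_depth(P,u,v,D).round())
# carrier rim corners approx, tray corners
E
```

```text
jar lid [444. 175. 123.] [440. 179. 129.]
bottle [421.  59.  85.] [426.  52.  76.]
fresh [433. 103.  32.] [431. 105.  34.]
counted [641. 167.  56.] [641. 167.  56.]
sidetray [ 625. -128.   10.] [ 630. -134.    4.]
discard [ 440. -161.   10.] [ 444. -169.    2.]
rack [430. 401.  50.] [435. 398.  40.]
timer [327. 414.  60.] [325. 416.  66.]
tealbottle [364. 309.  70.] [364. 309.  70.]
tealdish [747.  32.  14.] [745.  34.  16.]
brown2 [252. 294.  70.] [255. 288.  60.]
```

View pics/crop0.png

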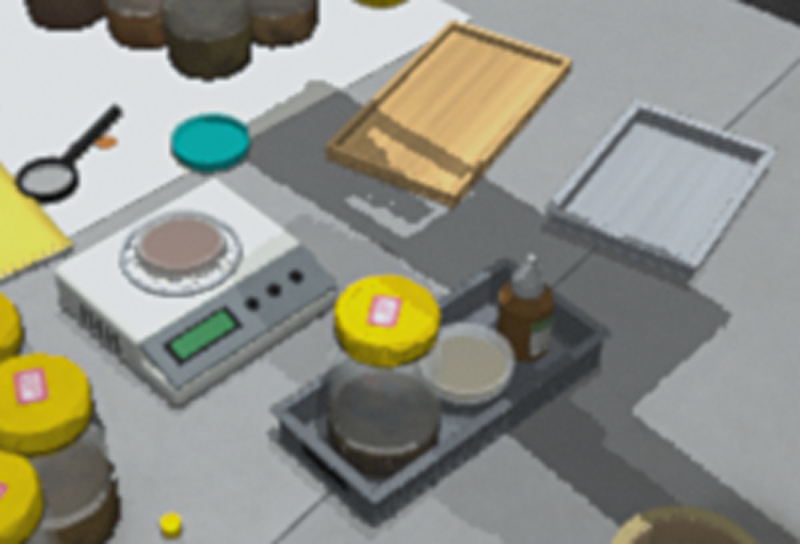

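View pics/wrist0.png

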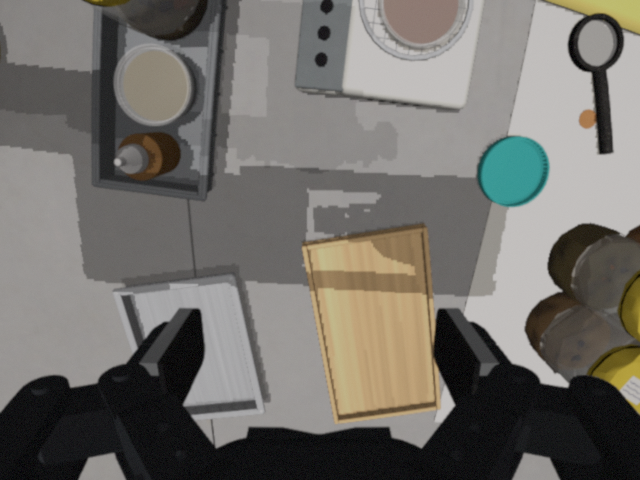

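The crop confirms it: jar, pale fresh dish and brown bottle stand in the grey carrier, the pinkish counted dish lies on the plate, and the turquoise lid-like dish lies apart. The wrist view shows the carrier at left, running up from (94,184)/(207,198). The side tray corners are (303,245), (427,226), (440,410) and (336,422), and the discard tray corners are (114,291), (236,274) and (264,412).

```bash
python3 - <<'E'
from h import *
P,im,D=load("wrist0")
for n,L,z in [("side",[(303,245),(427,226),(440,410),(336,422)],15),("disc",[(114,291),(236,274),(264,412)],20),("carr",[(94,184),(207,198),(224,1),(95,10)],34),("fresh",[(113,86),(194,86),(153,45),(152,125)],32),("counterBack",[(465,109),(340,96)],42),("bottle tip",[(119,160)],85)]:
    Q=np.array([at_z(P,u,v,z) for u,v in L]);print(n,Q[:,:2].round(1).tolist(), "ctr",Q.mean(0).round(1))
    for i in range(len(Q)-1):
        d=Q[i+1]-Q[i];print("   len",np.hypot(d[0],d[1]).round(1),"ang",np.degrees(np.arctan2(d[1],d[0])).round(1))
E
```

```text
side [[559.7, -40.6], [676.4, -22.0], [709.6, -233.9], [593.7, -248.6]] ctr [ 634.8 -136.3   15. ]
   len 118.2 ang 9.0
   len 214.5 ang -81.1
   len 116.9 ang -172.8
disc [[370.9, -86.9], [495.1, -68.2], [514.5, -230.7]] ctr [ 460.2 -128.6   20. ]
   len 125.6 ang 8.6
   len 163.7 ang -83.2
carr [[376.1, 22.0], [477.1, 8.5], [500.8, 165.4], [395.0, 163.5]] ctr [437.3  89.9  34. ]
   len 101.9 ang -7.6
   len 158.7 ang 81.4
   len 105.8 ang -178.9
fresh [[403.3, 103.8], [472.3, 101.8], [440.6, 134.7], [433.8, 71.2]] ctr [437.5 102.9  32. ]
   len 69.1 ang -1.7
   len 45.7 ang 134.0
   len 63.8 ang -96.1
counterBack [[693.2, 83.2], [591.7, 92.2]] ctr [642.4  87.7  42. ]
   len 101.9 ang 175.0
bottle tip [[427.9, 47.2]] ctr [427.9  47.2  85. ]
```

move_arm(commands=[[[-15,20,10],[0,0,0],1],[[-15,30,10],[0,0,0],1],[[-15,30,0],[0,0,0],1],[[-15,30,0],[0,0,0],1],[[0,0,0],[0,0,0],1]])

```text
t: 0.65
tool_pos: [512.5, 112.9, 251.2]
eef_rot: [[-0.003, 1.0, -0.002], [1.0, 0.003, 0.002], [0.002, -0.002, -1.0]]
force: [-0.3, 0.3, 0.3]
grip_width: 85.3
finger_force: 0.0
```

```bash
python3 - <<'E'
from h import *
P,im,D=snap("wrist","wrist1"); print(P[3])
c=im[0:320,120:560];cv2.imwrite("pics/crop1.png",cv2.resize(c,(800,582),interpolation=cv2.INTER_CUBIC))
E
```

```text
[512.77411949 186.16919303 395.65202889]
```

View pics/crop1.png

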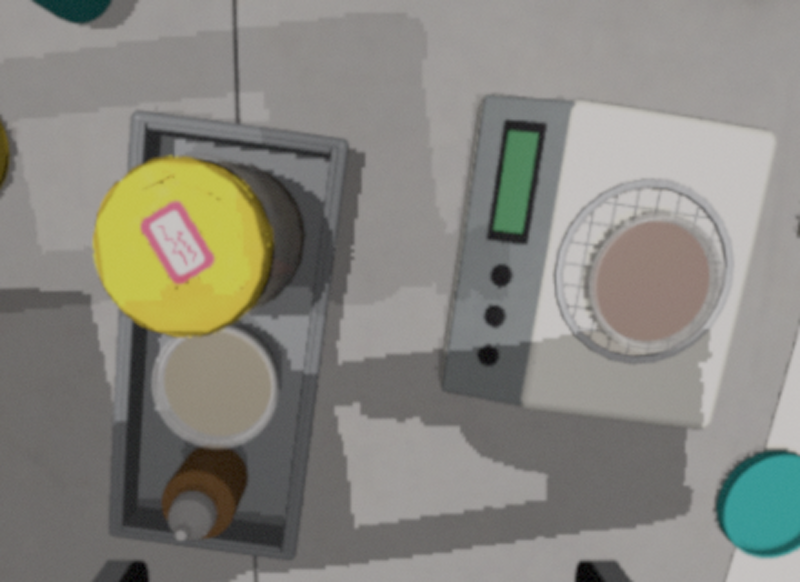

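```bash
python3 - <<'E'
from h import *
P,im,D=load("wrist1")
f=lambda a,b:(a*440/800+120,b*320/582)
for n,L,z in [("carr",[(133,112),(348,142),(292,557),(110,535)],34),("lid",[(95,245),(270,245),(182,157),(182,335)],123),("fresh",[(155,385),(278,385),(216,322),(216,448)],32),("bottle tip",[(190,520)],85),("rim",[(555,271),(733,271),(644,180),(644,362)],46),("counted",[(590,281),(714,281),(652,218),(652,345)],56),("cback",[(776,132),(710,428)],42)]:
    Q=np.array([at_z(P,*f(*p),z) for p in L]);print(n,Q[:,:2].round(1).tolist(), "ctr",Q.mean(0).round(1))
    for i in range(len(Q)-1):
        d=Q[i+1]-Q[i];print("   len",np.hypot(d[0],d[1]).round(1),"ang",np.degrees(np.arctan2(d[1],d[0])).round(1))
# depth check: bottle body points
m=(D>0);vv,uu=np.nonzero(m)
K,k1,R,t=P
d=np.stack([(uu-K[0,2])/K[0,0],(vv-K[1,2])/K[1,1]]);s=d.copy()
for _ in range(15): s=d/(1+k1*(s**2).sum(0))
X=(R@(np.vstack([s,np.ones(len(uu))])*D[vv,uu])).T+t
def med(n,c,r,z0,z1):
    k=(np.hypot(X[:,0]-c[0],X[:,1]-c[1])<r)&(X[:,2]>z0)&(X[:,2]<z1);q=X[k]
    print(n,k.sum(),(q.min(0)/2+q.max(0)/2).round(1),q.mean(0).round(1),(np.ptp(q,axis=0)).round(1))
med("lidtop",(440,178),60,116,135)
med("bottletop",(425,55),40,64,100);med("bottle",(425,55),40,40,62)
med("counted",(645,165),50,52,62)
E
```

```text
carr [[404.9, 236.3], [506.2, 221.8], [474.7, 7.7], [374.4, 20.1]] ctr [440.1 121.5  34. ]
   len 102.3 ang -8.2
   len 216.5 ang -98.4
   len 101.1 ang 172.9
lid [[413.9, 177.8], [479.1, 177.2], [448.3, 208.3], [444.6, 144.0]] ctr [446.5 176.8 123. ]
   len 65.2 ang -0.5
   len 43.8 ang 134.7
   len 64.4 ang -93.3
fresh [[406.0, 104.1], [469.9, 104.0], [439.5, 136.5], [435.9, 70.0]] ctr [437.8 103.6  32. ]
   len 63.9 ang -0.0
   len 44.5 ang 133.1
   len 66.6 ang -93.1
bottle tip [[432.8, 51.5]] ctr [432.8  51.5  85. ]
rim [[604.9, 163.3], [692.6, 164.8], [644.2, 205.8], [652.8, 119.6]] ctr [648.6 163.4  46. ]
   len 87.7 ang 1.0
   len 63.4 ang 139.8
   len 86.6 ang -84.3
counted [[619.1, 159.6], [678.7, 160.6], [645.7, 188.6], [651.9, 129.8]] ctr [648.8 159.6  56. ]
   len 59.7 ang 1.0
   len 43.3 ang 139.7
   len 59.1 ang -84.1
cback [[708.2, 230.0], [693.6, 84.5]] ctr [700.9 157.3  42. ]
   len 146.2 ang -95.7
lidtop 7685 [445.9 176.3 124.1] [447.6 177.1 128.4] [65.5 65.5 16.1]
bottletop 545 [429.5  47.4  78. ] [431.3  50.4  76.8] [21.1 21.9 27.9]
bottle 856 [429.1  47.1  50.4] [433.1  54.1  53.4] [37.6 38.2 20.5]
counted 4670 [650.7 159.4  56.4] [649.8 160.   58. ] [66.2 64.9  8.7]
```

Carrier centre is (440,121.5), yaw −8.2°. The jar, dish and bottle positions agree with its bay geometry to about 2 mm. The counter plate is at (648.6,163.5), and the lid, rim and dish diameters check out. Next I go above the jar.

move_arm(commands=[[[-16,16,0],[0,0,0],1],[[-20,20,-10],[0,0,0],1],[[-20,20,-20],[0,0,0],1],[[-10,8,-20],[0,0,0],1],[[0,0,-20],[0,0,0],1],[[0,0,0],[0,0,0],1],[[0,0,0],[0,0,0],1]])

```text
t: 1.4
tool_pos: [449.6, 173.4, 181.3]
eef_rot: [[0.001, 1.0, -0.0], [1.0, -0.001, -0.001], [-0.001, -0.0, -1.0]]
force: [0.1, 0.9, 0.6]
grip_width: 85.6
finger_force: 0.0
```

move_arm(commands=[[[-3,3,-15],[0,0,0],1],[[0,0,-20],[0,0,0],1],[[0,0,-20],[0,0,0],1],[[0,0,-12],[0,0,0],1],[[0,0,-8],[0,0,0],1],[[0,0,0],[0,0,0],1],[[0,0,0],[0,0,0.6],0.6],[[0,0,0],[0,0,0],0.6],[[0,0,0],[0,0,0],0.6],[[0,0,0],[0,0,0],0.6],[[0,0,0],[0,0,0],0.6]], grip_force=60)

```text
t: 2.5
tool_pos: [446.9, 177.2, 107.8]
eef_rot: [[-0.011, 1.0, 0.002], [1.0, 0.011, 0.001], [0.001, 0.002, -1.0]]
force: [-1.3, 0.2, 6.1]
grip_width: 61.9
finger_force: 64.1
```

move_arm(commands=[[[0,0,5],[0,0,0],0.5],[[0,0,12],[0,0,0],0.5],[[0,0,20],[0,0,0],0.5],[[0,0,20],[0,0,0],0.5],[[0,0,13],[0,0,0],0.5],[[5,-8,0],[0,0,0],0.5],[[12,-16,0],[0,0,0],0.5],[[18,-25,0],[0,0,0],0.5],[[20,-30,0],[0,0,0],0.5],[[20,-30,0],[0,0,0],0.5],[[20,-30,0],[0,0,0],0.5],[[20,-30,0],[0,0,0],0.5],[[20,-30,0],[0,0,0],0.5],[[18,-30,0],[0,0,0],0.5],[[15,-22,0],[0,0,0],0.5],[[9,-13,0],[0,0,0],0.5],[[5,-5,0],[0,0,0],0.5],[[0,0,0],[0,0,0],0.5],[[0,0,0],[0,0,0],0.5]])

```text
t: 4.4
tool_pos: [627.1, -91.0, 175.9]
eef_rot: [[-0.011, 1.0, -0.002], [1.0, 0.011, 0.001], [0.001, -0.002, -1.0]]
force: [-0.9, -1.0, -2.0]
grip_width: 62.3
finger_force: 65.8
```

```bash
python3 - <<'E'
from h import *
P,im,D=snap("side","side1");cv2.imwrite("pics/crop2.png",cv2.resize(im[100:300,200:467],(800,600)))
E
```

```text
(no output)
```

View pics/crop2.png

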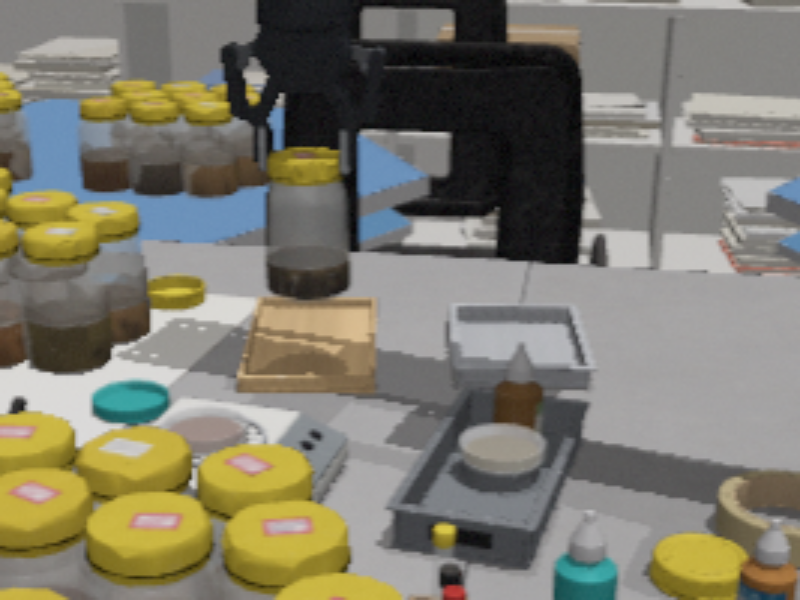

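The jar hangs upright from the lid at (308,225) over the wooden tray, with the dish and bottle undisturbed. I lower it now.

move_arm(commands=[[[0,0,-8],[0,0,0],0.5],[[0,0,-16],[0,0,0],0.5],[[0,0,-16],[0,0,0],0.5],[[0,0,-12],[0,0,0],0.5],[[0,0,-8],[0,0,0],0.5],[[0,0,-3],[0,0,0],0.5],[[0,0,-2],[0,0,0],0.5],[[0,0,-2],[0,0,0],0.5],[[0,0,0],[0,0,0],0.5],[[0,0,0],[0,0,0],0.5]])

```text
t: 5.45
tool_pos: [628.3, -92.1, 109.8]
eef_rot: [[-0.01, 1.0, 0.001], [1.0, 0.01, -0.0], [-0.0, 0.001, -1.0]]
force: [-0.4, 0.0, -2.5]
grip_width: 62.0
finger_force: 65.8
```

move_arm(commands=[[[0,0,-1],[0,0,0],0.5],[[0,0,-1],[0,0,0],0.5],[[0,0,0],[0,0,0],0.5]])

```text
t: 5.75
tool_pos: [628.5, -92.3, 108.9]
eef_rot: [[-0.01, 1.0, 0.002], [1.0, 0.01, -0.001], [-0.001, 0.002, -1.0]]
force: [-1.4, 0.4, 5.7]
grip_width: 61.7
finger_force: 66.5
```

move_arm(commands=[[[0,0,0],[0,0,0],1],[[0,0,0],[0,0,0],1],[[0,0,0],[0,0,0],1],[[0,0,0],[0,0,0],1],[[0,0,10],[0,0,0],1],[[0,0,25],[0,0,0],1],[[0,0,25],[0,0,0],1],[[-15,10,0],[0,0,0],1],[[-27,19,0],[0,0,0],1],[[-35,25,0],[0,0,0],1],[[-35,25,0],[0,0,0],1],[[-35,25,0],[0,0,0],0.7],[[-30,20,-10],[0,0,0],0.7],[[-15,10,-17],[0,0,0],0.7],[[-7,5,-20],[0,0,0],0.7],[[0,0,0],[0,0,0],0.7],[[0,0,0],[0,0,0],0.7]])

```text
t: 7.45
tool_pos: [429.7, 46.9, 121.0]
eef_rot: [[-0.011, 1.0, 0.001], [1.0, 0.011, -0.0], [-0.0, 0.001, -1.0]]
force: [0.2, 0.3, 0.6]
grip_width: 59.8
finger_force: 0.0
```

move_arm(commands=[[[0,0,-12],[0,0,0],0.7],[[0,0,-20],[0,0,0],0.7],[[0,0,-20],[0,0,0],0.7],[[0,0,-20],[0,0,0],0.7],[[0,0,-8],[0,0,0],0.7],[[0,0,-5],[0,0,0],0.7],[[0,0,0],[0,0,0],0.7],[[0,0,0],[0,0,0],0.3],[[0,0,0],[0,0,0],0.3],[[0,0,0],[0,0,0],0.3],[[0,0,0],[0,0,0],0.3],[[0,0,0],[0,0,0],0.3]], grip_force=40)

```text
t: 8.65
tool_pos: [429.8, 47.0, 36.2]
eef_rot: [[-0.011, 1.0, 0.002], [1.0, 0.011, -0.0], [-0.0, 0.002, -1.0]]
force: [-1.3, 0.6, 6.2]
grip_width: 36.9
finger_force: 39.9
```

move_arm(commands=[[[0,0,5],[0,0,0],0.3],[[0,0,15],[0,0,0],0.3],[[0,0,20],[0,0,0],0.3],[[0,0,20],[0,0,0],0.3],[[0,-10,0],[0,0,0],0.3],[[3,-23,0],[0,0,0],0.3],[[5,-35,0],[0,0,0],0.3],[[7,-35,0],[0,0,0],0.3],[[10,-35,0],[0,0,0],0.3],[[15,-35,0],[0,0,0],0.3],[[22,-30,0],[0,0,0],0.3],[[25,-20,0],[0,0,0],0.3],[[30,-13,0],[0,0,0],0.3],[[30,-7,0],[0,0,0],0.3],[[30,0,0],[0,0,0],0.3],[[22,0,0],[0,0,0],0.3],[[15,0,0],[0,0,0],0.3],[[0,0,0],[0,0,0],0.3],[[0,0,0],[0,0,0],0.3]])

```text
t: 10.55
tool_pos: [641.6, -196.1, 94.0]
eef_rot: [[-0.011, 1.0, -0.003], [1.0, 0.011, 0.001], [0.001, -0.003, -1.0]]
force: [-1.1, 0.3, -0.7]
grip_width: 36.8
finger_force: 40.1
```

```bash
python3 - <<'E'
from h import *
P,im,D=snap("scene","scene1");cv2.imwrite("pics/crop3.png",cv2.resize(im[100:320,200:490],(790,600)))
E
```

```text
(no output)
```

View pics/crop3.png

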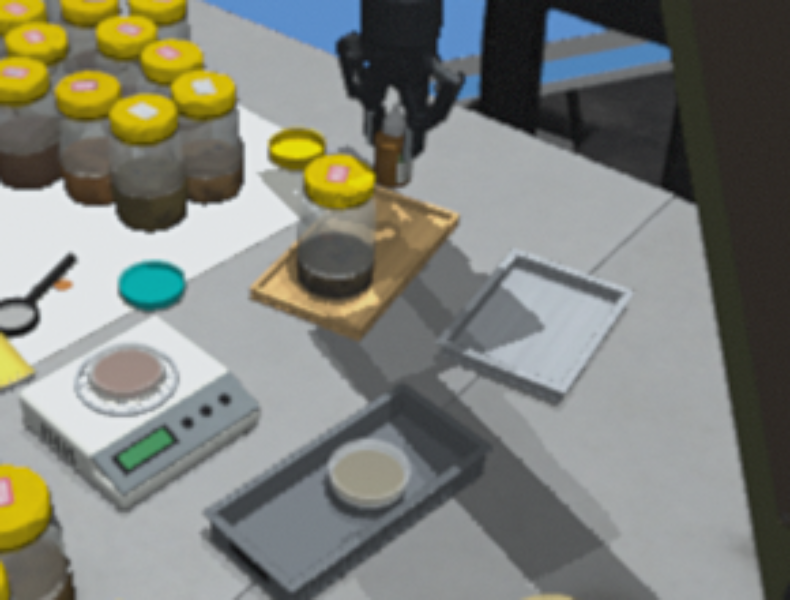

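The jar stands in the wooden tray at (335,230), the bottle hangs upright at (393,155) over the tray's far end, and the carrier holds only the dish at (369,473). I lower the bottle.

move_arm(commands=[[[0,0,-10],[0,0,0],0.3],[[0,0,-18],[0,0,0],0.3],[[0,0,-14],[0,0,0],0.3],[[0,0,-8],[0,0,0],0.3],[[0,0,-3],[0,0,0],0.3],[[0,0,-3],[0,0,0],0.3],[[0,0,-2],[0,0,0],0.3],[[0,0,0],[0,0,0],0.3],[[0,0,0],[0,0,0],0.3]])

```text
t: 11.5
tool_pos: [643.4, -196.1, 37.8]
eef_rot: [[-0.011, 1.0, 0.001], [1.0, 0.011, -0.0], [-0.0, 0.001, -1.0]]
force: [0.1, -0.2, -0.2]
grip_width: 36.6
finger_force: 40.1
```

move_arm(commands=[[[0,0,-1],[0,0,0],0.3],[[0,0,0],[0,0,0],0.7],[[0,0,0],[0,0,0],0.7],[[0,0,0],[0,0,0],0.7],[[0,0,10],[0,0,0],0.7],[[0,0,20],[0,0,0],0.7],[[0,0,30],[0,0,0],0.7],[[0,0,35],[0,0,0],1],[[0,0,30],[0,0,0],1],[[0,15,0],[0,0,-8.2],1],[[0,30,0],[0,0,-8.2],1],[[0,40,0],[0,0,-8.2],1],[[0,45,0],[0,0,-8.2],1],[[0,45,0],[0,0,-8.2],1],[[0,45,0],[0,0,-8.2],1],[[0,45,0],[0,0,-8.2],1],[[0,45,0],[0,0,-8.2],1],[[3,30,-15],[0,0,-8.2],1],[[3,16,-25],[0,0,-8.2],1]])

```text
t: 13.4
tool_pos: [650.7, 163.7, 124.0]
eef_rot: [[0.989, 0.146, 0.006], [0.146, -0.989, 0.002], [0.006, -0.001, -1.0]]
force: [0.6, 0.6, 0.2]
grip_width: 85.3
finger_force: 0.0
```

move_arm(commands=[[[0,0,0],[0,0,0],1],[[0,0,0],[0,0,0],1]])

```text
t: 13.6
tool_pos: [648.5, 160.0, 121.2]
eef_rot: [[0.988, 0.153, -0.001], [0.153, -0.988, -0.001], [-0.001, 0.001, -1.0]]
force: [-0.0, -1.0, 0.4]
grip_width: 85.3
finger_force: 0.0
```

```bash
python3 - <<'E'
from h import *
print(arm.sense()["qpos"])
P,im,D=snap("wrist","wrist2")
P2,im2,D2=snap("scene","scene2");a=cv2.resize(im2[100:320,200:490],(395,300))
cv2.imwrite("pics/crop4.png",np.hstack([cv2.resize(im,(400,300)),a]))
K,k1,R,t=P
def cloud(D):
    vv,uu=np.nonzero(D>0)
    d=np.stack([(uu-K[0,2])/K[0,0],(vv-K[1,2])/K[1,1]]);s=d.copy()
    for _ in range(15): s=d/(1+k1*(s**2).sum(0))
    return (R@(np.vstack([s,np.ones(len(uu))])*D[vv,uu])).T+t
X=cloud(D);k=(np.hypot(X[:,0]-649,X[:,1]-160)<48)&(X[:,2]>52)&(X[:,2]<64);q=X[k]
print(k.sum(),((q.min(0)+q.max(0))/2).round(1),np.ptp(q,axis=0).round(1))
E
```

```text
[ 1.78936002e-01  5.23973606e-01  1.43720465e+00 -6.23793626e-04
  1.18182206e+00  1.59607642e+00]
10523 [651.1 159.6  56.1] [65.5 65.2  8.1]
```

View pics/crop4.png

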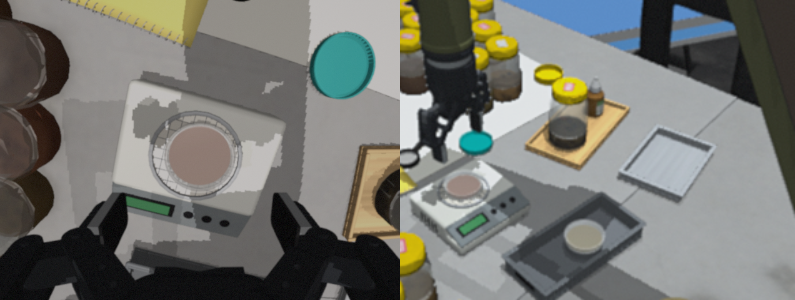

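Both jar and bottle stand upright in the wooden tray. The wrist view has the counted dish at (200,153) between the open fingers, with clear space around it.

move_arm(commands=[[[1,0,-15],[0,0,0],1],[[0,0,-25],[0,0,0],1],[[0,0,-20],[0,0,0],1],[[0,0,-12],[0,0,0],1],[[0,0,-6],[0,0,0],1],[[0,0,0],[0,0,0],1],[[0,0,0],[0,0,0],0.7],[[0,0,0],[0,0,0],0.7],[[0,0,0],[0,0,0],0.7],[[0,0,0],[0,0,0],0.7],[[0,0,0],[0,0,0],0.7]], grip_force=25)

```text
t: 14.8
tool_pos: [651.0, 160.2, 44.8]
eef_rot: [[0.989, 0.15, 0.003], [0.15, -0.989, 0.0], [0.003, 0.0, -1.0]]
force: [-0.4, -0.6, 5.6]
grip_width: 63.4
finger_force: 27.9
```

move_arm(commands=[[[0,0,3],[0,0,0],0.7],[[0,0,7],[0,0,0],0.7],[[0,0,15],[0,0,0],0.7],[[0,0,20],[0,0,0],0.7],[[0,0,20],[0,0,0],0.7],[[-8,-12,0],[0,0,0],0.7],[[-15,-23,0],[0,0,0],0.7],[[-20,-31,0],[0,0,0],0.7],[[-22,-34,0],[0,0,0],0.7],[[-22,-34,0],[0,0,0],0.7],[[-22,-34,0],[0,0,0],0.7],[[-22,-34,0],[0,0,0],0.7],[[-22,-34,0],[0,0,0],0.7],[[-20,-31,0],[0,0,0],0.7],[[-18,-27,0],[0,0,0],0.7],[[-12,-18,0],[0,0,0],0.7],[[-4,-7,0],[0,0,0],0.7],[[0,0,0],[0,0,0],0.7],[[0,0,0],[0,0,0],0.7]])

```text
t: 16.7
tool_pos: [443.1, -158.7, 108.3]
eef_rot: [[0.989, 0.149, 0.0], [0.149, -0.989, 0.0], [0.0, -0.0, -1.0]]
force: [0.6, -0.0, -0.2]
grip_width: 63.1
finger_force: 27.4
```

```bash
python3 - <<'E'
from h import *
P2,im2,D2=snap("scene","scene3");a=cv2.resize(im2[100:320,200:490],(395,300))
P,im,D=snap("wrist","wrist3")
cv2.imwrite("pics/crop5.png",np.hstack([cv2.resize(im,(400,300)),a]))
E
```

```text
(no output)
```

View pics/crop5.png

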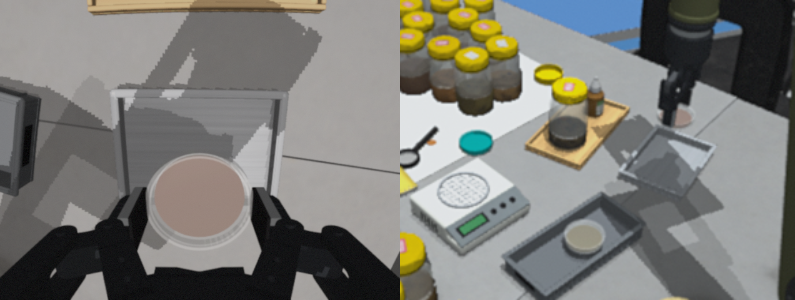

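The dish is held level at (200,200) in the wrist view, above the discard tray whose far rim corners are at (111,90) and (285,93). The plate is now empty. I check the tray's centre before lowering.

```bash
python3 - <<'E'
from h import *
P,im,D=load("wrist3")
Q=[at_z(P,u*1.6,v*1.6,20)[:2] for u,v in [(111,90),(285,93)]]
d=Q[1]-Q[0];L=np.hypot(*d);ux=np.array([d[1],-d[0]])/L  # tray -x dir candidates
print(Q,L,np.degrees(np.arctan2(*d[::-1])));m=(Q[0]+Q[1])/2
print(m+ux*61.5,m-ux*61.5)
E
```

```text
[array([492.46324135, -69.19037075]), array([ 513.63703094, -228.7708755 ])] 160.97908826869093 -82.44191045355927
[ 442.08444708 -157.06979839] [ 564.01582521 -140.89144786]
```

move_arm(commands=[[[0,0,-10],[0,0,0],0.7],[[0,0,-20],[0,0,0],0.7],[[0,0,-25],[0,0,0],0.7],[[0,0,-20],[0,0,0],0.7],[[0,0,-12],[0,0,0],0.7],[[0,0,-6],[0,0,0],0.7],[[0,0,-4],[0,0,0],0.7],[[0,0,-3],[0,0,0],0.7],[[0,0,0],[0,0,0],0.7],[[0,0,0],[0,0,0],0.7]])

```text
t: 17.8
tool_pos: [443.4, -159.1, 8.7]
eef_rot: [[0.989, 0.15, 0.001], [0.15, -0.989, -0.0], [0.001, 0.001, -1.0]]
force: [-0.6, 0.8, -0.6]
grip_width: 62.8
finger_force: 27.5
```

move_arm(commands=[[[0,0,-2],[0,0,0],0.7],[[0,0,-1],[0,0,0],0.7],[[0,0,0],[0,0,0],0.7],[[0,0,0],[0,0,0],0.7]])

```text
t: 18.2
tool_pos: [443.3, -159.2, 5.8]
eef_rot: [[0.989, 0.149, 0.001], [0.149, -0.989, -0.0], [0.001, 0.001, -1.0]]
force: [-0.8, 0.2, 4.8]
grip_width: 62.6
finger_force: 28.0
```

move_arm(commands=[[[0,0,0],[0,0,0],1],[[0,0,0],[0,0,0],1],[[0,0,0],[0,0,0],1],[[0,0,5],[0,0,0],1],[[0,0,20],[0,0,0],1],[[0,0,35],[0,0,0],1],[[0,0,35],[0,0,0],1],[[0,15,20],[0,0,0],1],[[0,30,0],[0,0,-8.4],1],[[0,40,0],[0,0,-8.4],1],[[-1,45,0],[0,0,0],1],[[-2,45,0],[0,0,0],1],[[-1,40,0],[0,0,0],1],[[-1,30,0],[0,0,0],1],[[-1,17,0],[0,0,0],1],[[0,0,0],[0,0,0],1],[[0,0,0],[0,0,0],1]])

```text
t: 19.9
tool_pos: [436.9, 101.1, 120.4]
eef_rot: [[0.991, -0.134, -0.0], [-0.134, -0.991, -0.0], [0.0, 0.0, -1.0]]
force: [1.0, 0.1, -0.7]
grip_width: 85.6
finger_force: 0.0
```

```bash
python3 - <<'E'
from h import *
s=arm.sense();print(s["tool_pos"],np.degrees(np.arctan2(s["eef_rot"][1,1],s["eef_rot"][0,1])))
P2,im2,D2=snap("scene","scene4");a=cv2.resize(im2[100:320,200:490],(395,300))
P,im,D=snap("wrist","wrist4")
cv2.imwrite("pics/crop6.png",np.hstack([cv2.resize(im,(400,300)),a]))
K,k1,R,t=P
vv,uu=np.nonzero(D>0)
d=np.stack([(uu-K[0,2])/K[0,0],(vv-K[1,2])/K[1,1]]);q=d.copy()
for _ in range(15): q=d/(1+k1*(q**2).sum(0))
X=(R@(np.vstack([q,np.ones(len(uu))])*D[vv,uu])).T+t
k=(np.hypot(X[:,0]-437.5,X[:,1]-103.6)<42)&(X[:,2]>28)&(X[:,2]<40);q=X[k]
print(k.sum(),((q.min(0)+q.max(0))/2).round(1),np.ptp(q,axis=0).round(1))
E
```

```text
[436.87230846 101.07498227 120.43140678] -97.7005744042942
8668 [437.1 103.4  32.2] [65.6 65.6  8.3]
```

View pics/crop6.png

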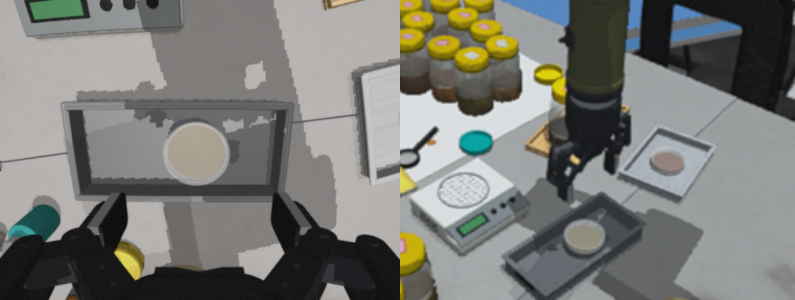

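The dish sits at (196,152) in the wrist view, 437/103.4 by depth, and the counted dish lies in the steel tray. I descend on the fresh dish.

move_arm(commands=[[[0,2,-10],[0,0,0],1],[[0,0,-20],[0,0,0],1],[[0,0,-25],[0,0,0],1],[[0,0,-20],[0,0,0],1],[[0,0,-15],[0,0,0],1],[[0,0,-8],[0,0,0],1],[[0,0,-3],[0,0,0],1],[[0,0,0],[0,0,0],1],[[0,0,0],[0,0,0],0.7],[[0,0,0],[0,0,0],0.7],[[0,0,0],[0,0,0],0.7],[[0,0,0],[0,0,0],0.7],[[0,0,0],[0,0,0],0.7]], grip_force=25)

```text
t: 21.3
tool_pos: [437.7, 103.1, 20.3]
eef_rot: [[0.991, -0.135, 0.002], [-0.135, -0.991, 0.0], [0.002, -0.0, -1.0]]
force: [-1.4, 0.3, 6.2]
grip_width: 62.8
finger_force: 26.8
```

move_arm(commands=[[[0,0,3],[0,0,0],0.7],[[0,0,7],[0,0,0],0.7],[[0,0,15],[0,0,0],0.7],[[0,0,25],[0,0,0],0.7],[[0,0,25],[0,0,0],0.7],[[0,0,10],[0,0,0],0.7],[[12,3,0],[0,0,0],0.7],[[25,7,0],[0,0,0],0.7],[[33,10,0],[0,0,0],0.7],[[35,10,0],[0,0,0],0.7],[[35,10,0],[0,0,0],0.7],[[33,10,0],[0,0,0],0.7],[[24,7,0],[0,0,0],0.7],[[14,3,0],[0,0,0],0.7],[[0,0,0],[0,0,0],0.7],[[0,0,0],[0,0,0],0.7]])

```text
t: 22.9
tool_pos: [647.2, 162.9, 102.4]
eef_rot: [[0.991, -0.135, -0.003], [-0.135, -0.991, -0.001], [-0.003, 0.001, -1.0]]
force: [-0.2, -0.5, -1.2]
grip_width: 63.2
finger_force: 27.5
```

```bash
python3 - <<'E'
from h import *
s=arm.sense();print(s["tool_pos"])
P,im,D=snap("wrist","wrist5")
cv2.imwrite("pics/crop7.png",im)
c=(648.6,163.5)
for i in range(0,360,2):
    a=np.radians(i);u,v=proj(P,(c[0]+44*np.cos(a),c[1]+44*np.sin(a),46)).round().astype(int);cv2.circle(im,(u,v),0,(0,0,255),-1)
cv2.imwrite("pics/crop7.png",im)
E
```

```text
[647.22722331 162.91495402 102.41238807]
```

View pics/crop7.png

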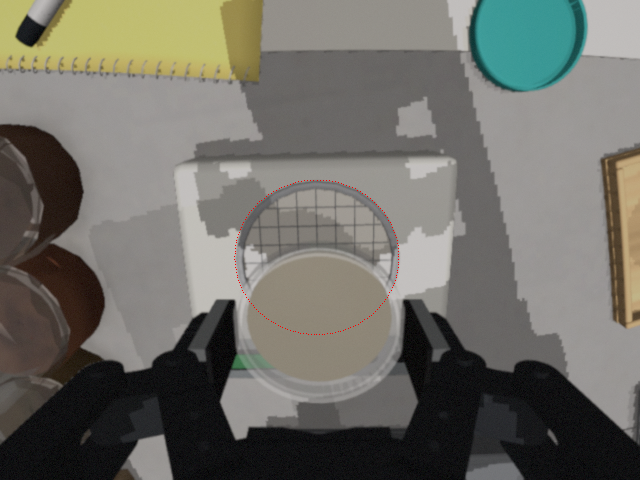

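The projected rim (red) falls on the plate's rim, centred at (317,257). The dish is held level at (319,320), and the offset between the two is parallax. I lower it.

move_arm(commands=[[[0,0,-8],[0,0,0],0.7],[[0,0,-18],[0,0,0],0.7],[[0,0,-15],[0,0,0],0.7],[[0,0,-8],[0,0,0],0.7],[[0,0,-5],[0,0,0],0.7],[[0,0,-3],[0,0,0],0.7],[[0,0,0],[0,0,0],0.7],[[0,0,0],[0,0,0],0.7]])

```text
t: 23.75
tool_pos: [648.5, 163.1, 47.8]
eef_rot: [[0.991, -0.136, 0.001], [-0.136, -0.991, 0.0], [0.001, -0.0, -1.0]]
force: [-0.2, 0.8, -0.3]
grip_width: 62.7
finger_force: 27.5
```

move_arm(commands=[[[0,0,-2],[0,0,0],0.7],[[0,0,-1],[0,0,0],0.7],[[0,0,-1],[0,0,0],0.7],[[0,0,0],[0,0,0],0.7]])

```text
t: 24.15
tool_pos: [648.3, 163.1, 44.4]
eef_rot: [[0.991, -0.135, 0.001], [-0.135, -0.991, 0.0], [0.001, -0.0, -1.0]]
force: [-1.9, -0.4, 5.1]
grip_width: 63.1
finger_force: 28.0
```

move_arm(commands=[[[0,0,0],[0,0,0],1],[[0,0,0],[0,0,0],1],[[0,0,0],[0,0,0],1],[[0,0,5],[0,0,0],1],[[0,0,20],[0,0,0],1],[[0,0,35],[0,0,0],1],[[0,0,35],[0,0,0],1],[[0,-15,32],[0,0,0],1],[[-2,-30,0],[0,0,0],1],[[-4,-45,0],[0,0,0],1],[[-4,-45,0],[0,0,0],1],[[-4,-45,0],[0,0,0],1],[[-4,-40,0],[0,0,0],1],[[-2,-25,0],[0,0,0],1],[[0,-10,0],[0,0,0],1],[[0,0,0],[0,0,0],1],[[0,0,0],[0,0,0],1]])

```text
t: 25.85
tool_pos: [628.2, -90.9, 170.3]
eef_rot: [[0.991, -0.135, 0.0], [-0.135, -0.991, 0.001], [-0.0, -0.001, -1.0]]
force: [-0.2, -0.1, -0.1]
grip_width: 85.3
finger_force: 0.0
```

```bash
python3 - <<'E'
from h import *
s=arm.sense();print(s["tool_pos"])
P2,im2,D2=snap("scene","scene6");a=cv2.resize(im2[100:320,200:490],(395,300))
P,im,D=snap("wrist","wrist6")
cv2.imwrite("pics/crop8.png",np.hstack([cv2.resize(im,(400,300)),a]))
def cloud(P,D):
    K,k1,R,t=P
    vv,uu=np.nonzero(D>0)
    d=np.stack([(uu-K[0,2])/K[0,0],(vv-K[1,2])/K[1,1]]);q=d.copy()
    for _ in range(15): q=d/(1+k1*(q**2).sum(0))
    return (R@(np.vstack([q,np.ones(len(uu))])*D[vv,uu])).T+t
def rep(X,c,r,a,b):
    k=(np.hypot(X[:,0]-c[0],X[:,1]-c[1])<r)&(X[:,2]>a)&(X[:,2]<b);q=X[k]
    print(k.sum(),((q.min(0)+q.max(0))/2).round(1),np.ptp(q,axis=0).round(1))
X=cloud(P,D);rep(X,(628,-92),50,119,136);rep(X,(643,-196),40,40,62)
rep(cloud(P2,D2),(648.6,163.5),38,52,66)
E
```

```text
[628.22050659 -90.93019966 170.33841134]
12387 [627.7 -93.4 125.7] [66.4 65.5 13.4]
1635 [ 643.2 -196.1   50.5] [38.1 36.9 21.1]
480 [646.2 163.1  56.2] [68.6 65.4  8.4]
```

View pics/crop8.png

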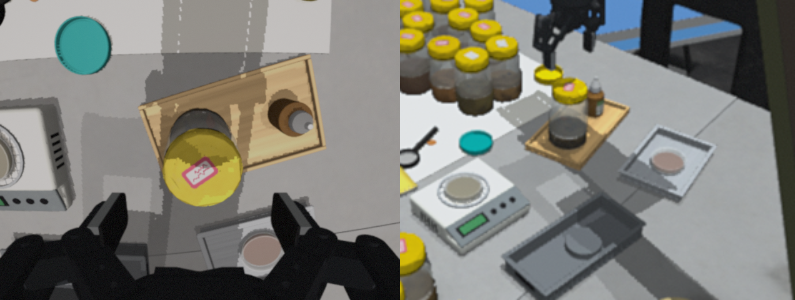

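The fresh dish lies on the plate (462,188 right), the counted dish in the steel tray and the carrier is empty. The jar lid is at (202,168) in the wrist view, between the open fingers.

move_arm(commands=[[[0,-1,-10],[0,0,0],1],[[0,0,-20],[0,0,0],1],[[0,0,-16],[0,0,0],1],[[0,0,-10],[0,0,0],1],[[0,0,-7],[0,0,0],1],[[0,0,0],[0,0,0],1],[[0,0,0],[0,0,0],0.5],[[0,0,0],[0,0,0],0.5],[[0,0,0],[0,0,0],0.5],[[0,0,0],[0,0,0],0.5],[[0,0,0],[0,0,0],0.5]], grip_force=60)

```text
t: 27.05
tool_pos: [629.2, -93.2, 108.7]
eef_rot: [[0.991, -0.136, 0.003], [-0.136, -0.991, -0.0], [0.003, 0.0, -1.0]]
force: [0.3, 0.7, 5.6]
grip_width: 62.3
finger_force: 66.1
```

move_arm(commands=[[[0,0,5],[0,0,0],0.5],[[0,0,12],[0,0,0],0.5],[[0,0,20],[0,0,0],0.5],[[0,0,20],[0,0,0],0.5],[[0,0,13],[0,0,0],0.5],[[-5,8,0],[0,0,0],0.5],[[-12,17,0],[0,0,0],0.5],[[-18,26,0],[0,0,0],0.5],[[-20,30,0],[0,0,0],0.5],[[-20,30,0],[0,0,0],0.5],[[-20,30,0],[0,0,0],0.5],[[-20,30,0],[0,0,0],0.5],[[-20,30,0],[0,0,0],0.5],[[-18,30,0],[0,0,0],0.5],[[-15,22,0],[0,0,0],0.5],[[-8,13,0],[0,0,0],0.5],[[-4,5,0],[0,0,0],0.5],[[0,0,0],[0,0,0],0.5],[[0,0,0],[0,0,0],0.5]])

```text
t: 28.95
tool_pos: [448.1, 177.6, 177.1]
eef_rot: [[0.991, -0.135, -0.0], [-0.135, -0.991, -0.001], [-0.0, 0.001, -1.0]]
force: [0.3, -0.5, -2.4]
grip_width: 61.6
finger_force: 65.8
```

move_arm(commands=[[[0,0,-8],[0,0,0],0.5],[[0,0,-14],[0,0,0],0.5],[[0,0,-8],[0,0,0],0.5],[[0,0,0],[0,0,0],0.5],[[0,0,0],[0,0,0],0.5]])

```text
t: 29.45
tool_pos: [448.2, 177.7, 147.0]
eef_rot: [[0.991, -0.136, -0.001], [-0.136, -0.991, -0.0], [-0.001, 0.0, -1.0]]
force: [-0.2, 0.1, -2.1]
grip_width: 62.1
finger_force: 65.8
```

```bash
python3 - <<'E'
from h import *
P,im,D=snap("scene","scene7");a=cv2.resize(im[200:360,250:410],(395,395))
P,im,D=snap("side","side7");b=cv2.resize(im[180:340,290:450],(395,395))
cv2.imwrite("pics/crop9.png",np.hstack([a,b]))
E
```

```text
(no output)
```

View pics/crop9.png

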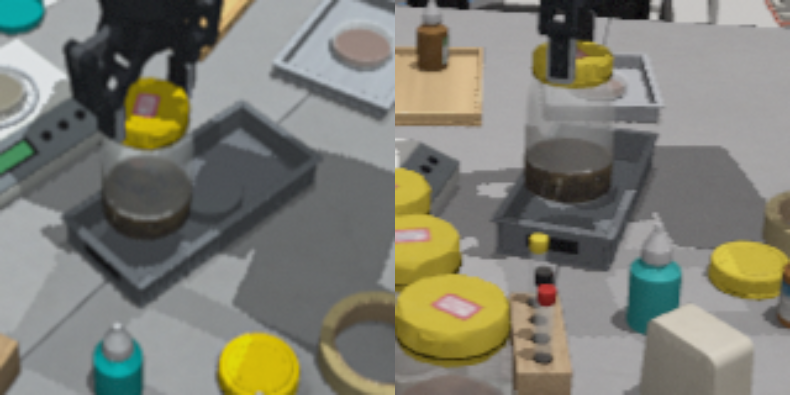

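The jar is upright over the large bay, with its base about 9 mm above the walls, at (147,200) left and (568,170) right. I lower it in.

move_arm(commands=[[[0,0,-6],[0,0,0],0.5],[[0,0,-10],[0,0,0],0.5],[[0,0,-10],[0,0,0],0.5],[[0,0,-6],[0,0,0],0.5],[[0,0,-3],[0,0,0],0.5],[[0,0,-2],[0,0,0],0.5],[[0,0,-2],[0,0,0],0.5],[[0,0,-1],[0,0,0],0.5],[[0,0,0],[0,0,0],0.5]])

```text
t: 30.45
tool_pos: [448.4, 178.1, 107.7]
eef_rot: [[0.991, -0.135, 0.001], [-0.135, -0.991, 0.0], [0.001, -0.0, -1.0]]
force: [-0.9, 0.4, 1.0]
grip_width: 62.0
finger_force: 66.0
```

move_arm(commands=[[[0,0,-1],[0,0,0],0.5],[[0,0,0],[0,0,0],0.5],[[0,0,0],[0,0,1],1],[[0,0,0],[0,0,-1],1],[[0,0,0],[0,0,0],1],[[0,0,0],[0,0,0],1],[[0,0,10],[0,0,0],1],[[0,0,25],[0,0,0],1],[[0,0,25],[0,0,0],1],[[8,-15,0],[0,0,0],1],[[15,-30,0],[0,0,0],1],[[20,-40,0],[0,0,0],1],[[20,-40,0],[0,0,0],1],[[20,-40,0],[0,0,0],1]])

```text
t: 31.85
tool_pos: [531.8, 11.7, 167.2]
eef_rot: [[0.991, -0.135, 0.001], [-0.135, -0.991, 0.0], [0.001, -0.0, -1.0]]
force: [0.5, 0.5, 0.2]
grip_width: 85.0
finger_force: 0.0
```

move_arm(commands=[[[22,-40,0],[0,0,0],0.7],[[22,-40,0],[0,0,0],0.7],[[22,-40,-6],[0,0,0],0.7],[[20,-40,-10],[0,0,0],0.7],[[16,-30,-10],[0,0,0],0.7],[[10,-19,-20],[0,0,0],0.7],[[0,0,0],[0,0,0],0.7],[[0,0,0],[0,0,0],0.7]])

```text
t: 32.65
tool_pos: [642.4, -195.9, 119.9]
eef_rot: [[0.991, -0.137, -0.002], [-0.137, -0.991, 0.001], [-0.002, -0.001, -1.0]]
force: [0.4, 0.7, -0.1]
grip_width: 59.7
finger_force: 0.0
```

move_arm(commands=[[[0,0,-12],[0,0,0],0.7],[[0,0,-20],[0,0,0],0.7],[[0,0,-20],[0,0,0],0.7],[[0,0,-18],[0,0,0],0.7],[[0,0,-9],[0,0,0],0.7],[[0,0,-4],[0,0,0],0.7],[[0,0,0],[0,0,0],0.7],[[0,0,0],[0,0,0],0.3],[[0,0,0],[0,0,0],0.3],[[0,0,0],[0,0,0],0.3],[[0,0,0],[0,0,0],0.3],[[0,0,0],[0,0,0],0.3]], grip_force=40)

```text
t: 33.85
tool_pos: [644.0, -196.2, 38.6]
eef_rot: [[0.991, -0.136, 0.002], [-0.136, -0.991, -0.001], [0.002, 0.0, -1.0]]
force: [-1.2, 1.2, 6.0]
grip_width: 36.9
finger_force: 40.4
```

move_arm(commands=[[[0,0,5],[0,0,0],0.3],[[0,0,15],[0,0,0],0.3],[[0,0,20],[0,0,0],0.3],[[0,0,20],[0,0,0],0.3],[[-8,9,0],[0,0,0],0.3],[[-16,18,0],[0,0,0],0.3],[[-24,27,0],[0,0,0],0.3],[[-26,30,0],[0,0,0],0.3],[[-26,30,0],[0,0,0],0.3],[[-26,30,0],[0,0,0],0.3],[[-26,30,0],[0,0,0],0.3],[[-25,28,0],[0,0,0],0.3],[[-18,21,0],[0,0,0],0.3],[[-12,13,0],[0,0,0],0.3],[[-7,7,0],[0,0,0],0.3],[[0,0,0],[0,0,0],0.3],[[0,0,0],[0,0,0],0.3]])

```text
t: 35.55
tool_pos: [430.3, 46.7, 97.5]
eef_rot: [[0.991, -0.135, 0.002], [-0.135, -0.991, -0.0], [0.002, 0.0, -1.0]]
force: [-0.5, -0.5, -0.2]
grip_width: 36.9
finger_force: 40.1
```

move_arm(commands=[[[0,0,-6],[0,0,0],0.3],[[0,0,-14],[0,0,0],0.3],[[0,0,-14],[0,0,0],0.3],[[0,0,-12],[0,0,0],0.3],[[0,0,-7],[0,0,0],0.3],[[0,0,-4],[0,0,0],0.3],[[0,0,-2],[0,0,0],0.3],[[0,0,-1],[0,0,0],0.3],[[0,0,0],[0,0,0],0.3]])

```text
t: 36.45
tool_pos: [429.5, 46.9, 37.7]
eef_rot: [[0.991, -0.136, 0.001], [-0.136, -0.991, -0.0], [0.001, -0.0, -1.0]]
force: [0.3, -0.8, -0.6]
grip_width: 37.2
finger_force: 40.2
```

move_arm(commands=[[[0,0,-1],[0,0,0],0.3],[[0,0,0],[0,0,0],0.3],[[0,0,0],[0,0,0],0.65],[[0,0,0],[0,0,0],0.65],[[0,0,0],[0,0,0],0.65],[[0,0,10],[0,0,0],0.65],[[0,0,20],[0,0,0],0.65],[[0,0,30],[0,0,0],0.65],[[0,0,30],[0,0,0],0.65],[[0,0,30],[0,0,0],0.65],[[30,-20,20],[0,0,0],0.65],[[45,-20,20],[0,0,0],0.65],[[45,-20,20],[0,0,0],0.65],[[20,-20,0],[0,0,0],0.65],[[0,0,0],[0,0,0],0.65],[[0,0,0],[0,0,0],0.65]])

```text
t: 38.05
tool_pos: [563.3, -30.8, 213.8]
eef_rot: [[0.991, -0.137, -0.001], [-0.137, -0.991, 0.001], [-0.001, -0.0, -1.0]]
force: [-1.5, -0.0, 0.2]
grip_width: 55.4
finger_force: 0.0
```

```bash
python3 - <<'E'
from h import *
P2,im2,D2=snap("scene","scene9")
cv2.imwrite("pics/crop10.png",cv2.resize(im2[150:420,180:480],(660,594)))
K,k1,R,t=P2
vv,uu=np.nonzero(D2>0)
d=np.stack([(uu-K[0,2])/K[0,0],(vv-K[1,2])/K[1,1]]);q=d.copy()
for _ in range(15): q=d/(1+k1*(q**2).sum(0))
X=(R@(np.vstack([q,np.ones(len(uu))])*D2[vv,uu])).T+t
def rep(n,c,r,a,b):
    k=(np.hypot(X[:,0]-c[0],X[:,1]-c[1])<r)&(X[:,2]>a)&(X[:,2]<b);q=X[k]
    print(n,k.sum(),((q.min(0)+q.max(0))/2).round(1),np.ptp(q,axis=0).round(1))
rep("lid",(448,178),50,112,136);rep("bottle",(429,47),35,40,100);rep("fresh",(648.6,163.5),38,52,66);rep("counted",(443,-159),42,13,30)
E
```

```text
lid 765 [445.4 177.7 122. ] [64.8 67.6 19.8]
bottle 272 [427.2  47.8  64.8] [37.7 36.2 49.6]
fresh 474 [645.1 162.1  57.2] [67.3 64.3 10.4]
counted 375 [ 440.7 -158.6   17.2] [64.5 67.9  8.4]
```

View pics/crop10.png

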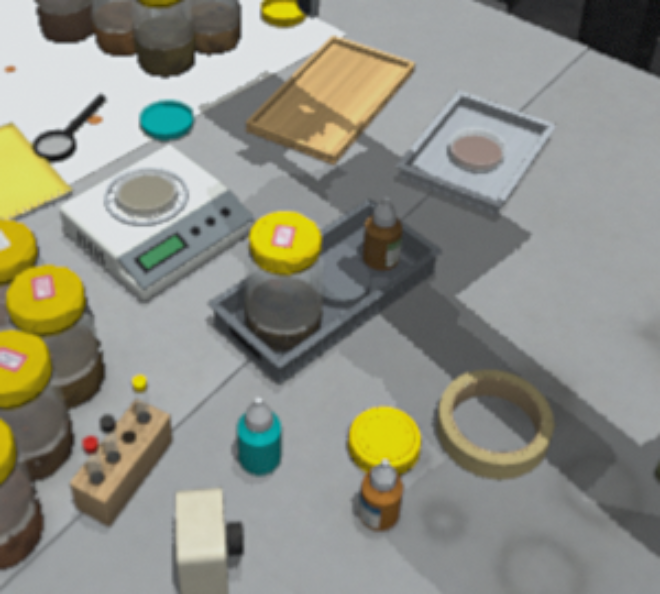

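The final picture shows the jar at (284,280) and the bottle at (382,235) upright in their bays. The fresh dish is on the plate at (147,193), the counted dish in the steel tray at (476,150), and the rack and timer are untouched.

```bash
python3 -c "
from h import *
print(arm.job_done())"
```

```text
the job is handed in; nothing more can be done
None
```

The job is handed in, with no verdict returned: the last camera check showed the fresh dish on the counter plate, the counted dish in the discard tray, the jar and bottle upright in their own bays, and the rack and timer untouched.

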